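Feel along the chevron seal bar

ROBOT

A 7-joint arm with a two-finger parallel gripper is mounted at the origin on the work surface. World frame = base frame: x ahead of the robot, y to its left, z up, the work surface at z = 0. Lengths are in m, angles in rad, forces in N, time in s.
With the tool pointing down it reaches from about 0.35 to 0.9 m from the base axis. Payload 8.1 kg.
Tool frame: the origin (TCP) lies between the finger pads, 19 mm behind the fingertips; this is the grasp point; z points along the fingers, y is the line along which they close (so a half turn about z gives the same grasp; the last joint's range is limited). The gripper opens to 92 mm and grips with 3 to 60 N. Pads are 19 mm wide; open, the fingers measure 130 mm over their backs; the gripper's body (75 mm by 190 mm) begins 47 mm behind the grasp point.
Start: joints at [-0.103, 0.434, 0.025, 1.573, -0.012, 1.134, -0.075], TCP at [0.625, -0, 0.246] pointing down, gripper open.
Joint ranges: [-2.62, 2.62], [-0.44, 2.09], [-1.27, 1.32], [0.08, 2.57], [-1.32, 4.46], [0.12, 2], [-2.74, 2.74]. Speed limits (rad/s): [2.22, 2.22, 3.01, 3.01, 3.14, 3.14, 3.14].

INTERFACE

Orientations are given as a 3x3 rotation matrix whose columns are the frame's x, y, z axes.
In Python, from plant import arm gives the robot as it stands.
- The arm moves only by the tool move_arm, never from a script. Its argument "deltas" is a list of rows, each a list of 5 numbers: the shift along the tool's x, y, z in mm, then the turn about the tool's z in rad, then the opening, from 0 (shut) to 1 (fully open). A call has 1 to 10 rows; each row shifts and turns the commanded pose from where the row before left it, along the tool's axes as they then stand; what a row does not reach is not made up. A row lasts 1/12 s, in which the tool goes at most 41.7 mm and 7.16 degrees, less where a joint would pass 70% of its speed; a pose out of reach is approached as far as the arm can. A call with a gripper value outside its range is refused whole. The fingers move at their own pace and stop on an object; the grip force is fixed at half the most. Time passes only in rows, so rows that do not move let the fingers close. It gives the time, the measured TCP pose, the force, the opening and the grip force at its end, in the units of the state.
- arm.observe(): the state, without advancing time (a new reading comes with each control period).
- arm.read_camera(name): name is "scene" or "side" or "wrist"; returns a dict with "frame" (400x640x3 uint8, red, green, blue), "mtx" (3x3 intrinsics, pixels), "position" and "attitude" of the camera in the world. Camera axes: x right, y down, z forward; pixel columns grow to the right and rows downward; lengths in m; the calibration is good to about 2 mm. A picture is of the moment at which its call begins. There is no depth.
- arm.sign_off(): hands the job in; it is judged then, once.
Trained networks look in a picture, given as the dict that the camera call returned (one of the last four; its "shot" number tells which), for a name from the list of things; names that differ only in an ending like _2 or _b are one class to them, and where a whole thing is asked for, a point or a joint stands for the part that bears it (a point fixed in the world has none). Each returns a list of dicts, best first, with "p" (0 to 1); they miss things now and then, are a little off and sometimes report something else, mostly with a low value. They report only what shows in the picture. A call takes as long as a camera call.
- arm.boxes_of(picture, query): "rect" ([left, top, width, height] in pixels, round what is visible of it).
- arm.mark_of(picture, query): "point" ([column, row] in pixels: a listed point, or the origin of a listed thing).
The state is a dict: "t": time; "joint_pos": joint angles; "dq": joint speeds; "joint_efforts": joint torques, N m; "position": TCP position; "tool_rot": TCP orientation; "force": force on the tool from outside, world axes, zero at the start; "moment": the same for the moment, N m; "grip_width": opening from 0.0 (shut) to 1.0 (fully open); "grip_force": force on a finger pad.
Only numpy, scipy, OpenCV 4.12 (cv2) and the standard library are available. Lean on these libraries where they do the work, as an engineer would, in place of code of your own. Each camera call takes 0.05 s, during which the arm holds its last target. There are 200 camera calls.

TASK

Check the sprung V-shaped bar of the pouch sealer by touch: with the closed fingertips, start at the end beside the round nut and run lightly along the top of the bar, around the point of the V, to the end beside the square block, pressing it slightly down all the way but never hard onto its stop, and never lifting it. Finish while holding there: the program ends with the fingertips still resting lightly on the bar's end beside the square block, keeping it slightly down. Pick nothing up and leave the jar, the stopper and the other loose things where they stand.

Things in the scene. Friction and masses are not known exactly. Their poses are not given: they have to be found in the camera images.
- sealer: the sealer's fixed white bed, a slab 190 x 370 x 25 mm lying on the table. Origin: centre of its underside, z up; its long side runs along its own y; it is turned about the vertical by up to 0.4 rad. It carries the dark steel V-shaped bar on four spring posts, clear above the bed; nothing but the posts is under the bar
- bar (a joint): height of the V-shaped bar on its springs, m: 0 at rest, positive when pushed down (stop at 0.014), negative when lifted (stop at -0.012). It moves straight up and down as one piece without tilting, wherever pushed; about 0.5 N per mm; returns when let go. 1 to 11 mm down counts as lightly pressed, over 12.5 mm as pressed hard onto its stop
- bar_apex (a point): point of the V, on the middle line of the bar's top face, 28 mm from the bed's middle towards the bed's +x. The bar: dark steel, two straight arms 130 mm long, 16 mm wide, 14 mm thick, meeting here at an inside angle of 130 degrees, open towards the bed's -x; flat top 70 mm above the table at rest. This point moves down with the bar
- bar_end_left (a point): outer end of the arm on the bed's +y side, on the middle line of the bar's top face, right at the end of the metal. Moves down with the bar
- bar_end_right (a point): the same for the arm on the bed's -y side
- round_nut: round dark steel nut, 40 mm across, 12 mm high with a stud to 18 mm, fixed on the bed 32 mm beyond one end of the bar (centre to bar end), in line with that arm; which end differs from start to start. The trace starts at the bar end beside it. Its top is 27 mm below the bar's top. Origin: centre of its underside, on the bed
- square_block: square dark steel block, 40 x 40 mm, 14 mm high with a stud to 17 mm, fixed on the bed in the same way (32 mm, in line) beyond the other end of the bar. The trace finishes at the bar end beside it. Origin: centre of its underside, on the bed
- jar: small clear jar with white lid, 38 mm across, 45 mm tall, loose on the bed inside the open V, its side about 60 mm from the arms (its top is as high as the bar's). To be left alone. Origin: centre of its underside
- stopper: dark rubber stopper, 32 mm across, 24 mm tall, loose on the bed on the outer side of the V. To be left alone. Origin: centre of its underside
- wash_bottle: white bottle with blue cap, 60 mm across, 110 mm tall, loose on the table left of the sealer. To be left alone. Origin: centre of its underside
- tape_roll: clear roll core lying flat, 90 mm across, 24 mm high, loose on the table beyond the sealer. To be left alone. Origin: centre of its underside
- beaker: open white cup, 76 mm across, 85 mm tall, loose on the table right of the sealer. To be left alone. Origin: centre of its underside
- spatula: flat spatula 200 mm long, loose on the table on the robot's right. To be left alone. Origin: centre of its underside

How it is judged:
By the outcome, as a careful person would: the job done as asked, in the order asked, and still so for the second after the job is handed in, while the arm keeps its last pose, push and grip.
It also fails if it takes over 45 s, if anything falls off the work surface, if the arm or the gripper's body presses on something with over 40 N, if the wrist force passes 120 N, or if a joint passes its speed limit or range.

## Working session

There is one attempt and no reset: what is moved stays moved. The work goes in short steps, Python scripts to look and compute and a tool call to move; the robot and the scene stay as the last step left them, time stands still between calls to the robot, and variables do not carry over. Pictures are saved under pics/ and viewed, at most 10 in all, crops included, and the job is handed in when it is done.

Besides the shell and the picture viewer there is one more tool, called after "Call:" as name(argument=value, ...) on one line, values as JSON. move_arm: Moves the arm, as the interface text tells. Its arguments: {"type":"object","properties":{"deltas":{"type":"array","items":{"type":"array","items":{"type":"number"}}}},"required":["deltas"]}

```bash
mkdir -p pics
cat > h.py <<'E'
import numpy as np, cv2
from plant import arm
def ray(p,uv):
    K=np.array(p["mtx"]);R=np.array(p["attitude"]);d=R@np.linalg.solve(K,[uv[0],uv[1],1.]);return np.array(p["position"]),d
def at_z(p,uv,z):
    o,d=ray(p,uv);return o+d*(z-o[2])/d[2]
def proj(p,X):
    K=np.array(p["mtx"]);R=np.array(p["attitude"]);c=R.T@(np.array(X)-np.array(p["position"]));c=K@c;return c[:2]/c[2]
E
python3 - <<'E'
from h import *
s=arm.observe();print(s["t"],s["position"],np.round(s["tool_rot"],3).tolist(),s["force"],s["grip_width"])
Z=dict(bar_apex=.07,bar_end_left=.07,bar_end_right=.07,round_nut=.025,square_block=.025,jar=.025,stopper=.025,sealer=0)
for c in ["scene","side","wrist"]:
    p=arm.read_camera(c);cv2.imwrite(f"pics/{c}0.png",p["frame"][:,:,::-1]);print(c,np.round(p["position"],3))
    for n,z in Z.items():
        for m in arm.mark_of(p,n)[:2]: print(n,round(m["p"],2),np.round(m["point"]),np.round(at_z(p,m["point"],z),3))
E
```

```text
0.0 [ 6.24510491e-01 -5.42593163e-05  2.44744882e-01] [[0.0, 1.0, -0.002], [1.0, -0.0, -0.0], [-0.0, -0.002, -1.0]] [ 0.15695582  0.15748632 -0.01263753] 1.002894515065904
scene [ 1.328 -0.479  1.069]
bar_end_left 0.94 [357. 171.] [0.525 0.186 0.07 ]
bar_end_left 0.61 [379. 255.] [0.842 0.041 0.07 ]
bar_end_right 0.61 [299. 197.] [ 0.529 -0.048  0.07 ]
bar_end_right 0.4 [321. 187.] [0.524 0.038 0.07 ]
round_nut 0.36 [358. 174.] [0.5   0.209 0.025]
square_block 0.7 [287. 206.] [ 0.505 -0.08   0.025]
jar 0.69 [227. 278.] [ 0.66  -0.363  0.025]
jar 0.57 [320. 187.] [0.486 0.058 0.025]
stopper 0.41 [367. 199.] [0.614 0.168 0.025]
sealer 0.71 [377. 253.] [0.799 0.076 0.   ]
sealer 0.59 [331. 200.] [0.54  0.071 0.   ]
side [0.28  0.868 0.882]
bar_apex 0.89 [315. 216.] [0.585 0.069 0.07 ]
bar_end_left 0.76 [324. 255.] [0.524 0.185 0.07 ]
bar_end_right 0.8 [351. 192.] [ 0.524 -0.046  0.07 ]
bar_end_right 0.68 [339. 143.] [ 0.617 -0.25   0.07 ]
round_nut 0.71 [328. 279.] [0.504 0.216 0.025]
square_block 0.58 [358. 200.] [ 0.51  -0.067  0.025]
jar 0.77 [357. 233.] [0.479 0.054 0.025]
stopper 0.66 [292. 253.] [0.612 0.164 0.025]
stopper 0.28 [316. 219.] [0.596 0.034 0.025]
sealer 0.95 [324. 236.] [0.563 0.066 0.   ]
sealer 0.69 [358. 202.] [ 0.515 -0.089  0.   ]
wrist [0.625 0.082 0.385]
bar_apex 0.72 [270. 108.] [0.576 0.071 0.07 ]
bar_end_left 0.71 [314.   5.] [0.617 0.154 0.07 ]
bar_end_right 0.68 [237. 241.] [ 0.535 -0.063  0.07 ]
bar_end_right 0.6 [233. 229.] [ 0.532 -0.049  0.07 ]
square_block 0.95 [235. 241.] [ 0.519 -0.083  0.025]
jar 0.76 [192. 120.] [0.486 0.057 0.025]
stopper 0.76 [318.   6.] [0.619 0.163 0.025]
sealer 0.75 [261. 106.] [0.555 0.071 0.   ]
```

View pics/side0.png

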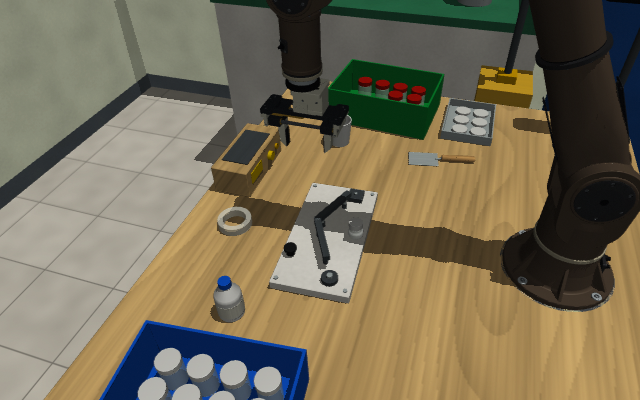

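View pics/wrist0.png

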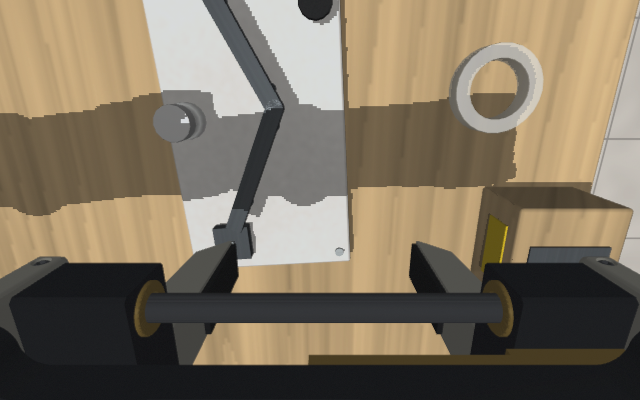

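Call:
move_arm(deltas=[[30,0,0,0,0],[35,0,0,0,0],[15,0,0,0,0],[0,0,0,0,0],[0,0,0,0,0],[0,0,0,0,0]])

```text
t: 1.85
position: [0.6251, 0.079, 0.2455]
tool_rot: [[0.001, 1.0, 0.0], [1.0, -0.001, -0.001], [-0.001, 0.0, -1.0]]
force: [0.3, -0.5, -0.4]
grip_width: 0.612
grip_force: 0.0
```

Run:
```python
from h import *
p=arm.read_camera("wrist");cv2.imwrite("pics/wrist1.png",p["frame"][:,:,::-1])
np.savez("w1.npz",mtx=p["mtx"],position=p["position"],attitude=p["attitude"])
for n,z in dict(bar_apex=.07,bar_end_left=.07,bar_end_right=.07,round_nut=.025).items():
    for m in arm.mark_of(p,n)[:2]: print(n,round(m["p"],2),np.round(m["point"],1),np.round(at_z(p,m["point"],z),4))
# draw the predicted V outline for the present estimate
A=np.array([.579,.070]);yaw=0.0;c=np.cos(yaw)
im=p["frame"][:,:,::-1].copy()
for s in (1,-1):
    th=s*np.radians(115); e=A+.13*np.array([np.cos(th),np.sin(th)]);n=np.array([-np.sin(th),np.cos(th)])*.008
    q=[proj(p,[*v,.07]) for v in (A+n,e+n,e-n,A-n)]
    cv2.polylines(im,[np.int32(np.array(q)*16)],True,(0,0,255),1,4 and cv2.LINE_AA,4)
cv2.imwrite("pics/ov1.png",cv2.resize(im[:,:460],(690,600)))
s=arm.observe();print(s["t"],s["position"],s["force"],s["grip_width"])
```

```text
bar_apex 0.57 [276.3 192.3] [0.5782 0.0694 0.07  ]
bar_end_left 0.62 [203.4  62. ] [0.5193 0.1888 0.07  ]
bar_end_left 0.2 [196.6  39.4] [0.5155 0.2069 0.07  ]
round_nut 0.73 [198.1  42.2] [0.501  0.2109 0.025 ]
2.1 [0.62513078 0.07887078 0.24561521] [-0.21209433 -0.81671117  0.29636859] 0.39741550078980853
```

View pics/ov1.png

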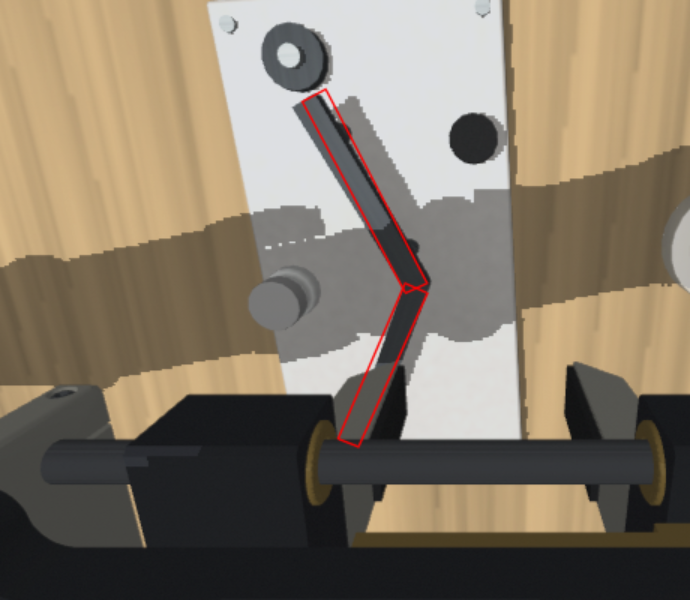

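```bash
cat > fit.py <<'E'
from h import *
from scipy.optimize import differential_evolution
from scipy.ndimage import map_coordinates
def verts(A,yaw,w=.008):
    e=[]
    for s in (1,-1):
        th=yaw+s*np.radians(115);d=np.array([np.cos(th),np.sin(th)]);n=s*np.array([np.sin(th),-np.cos(th)]) # n to outer side
        e.append((d,n))
    return e
def score(x,views):
    A=np.array(x[:2]);t=0
    for g,p,segs in views:
        for (s,a,b) in segs:
            d,n=verts(A,x[2])[s]
            for k in (1,-1):
                P=[A+d*r+n*.008*k for r in np.linspace(a,b,40)]
                ins=np.array([proj(p,[*(q-n*.0015*k),.07]) for q in P]);out=np.array([proj(p,[*(q+n*.0015*k),.07]) for q in P])
                gi=map_coordinates(g,ins.T[::-1],order=1,mode='nearest');go=map_coordinates(g,out.T[::-1],order=1,mode='nearest')
                t+=np.abs(np.clip(go-gi,-40,40)).mean()
    return -t
E
python3 - <<'E'
from fit import *
z=np.load("w1.npz");p1={k:z[k] for k in z.files};p0=dict(p1);p0["position"]=np.array([p1["position"][0],p1["position"][1]-.0790,p1["position"][2]-.0009])
print(p1["position"])
G=lambda f:cv2.GaussianBlur(cv2.imread(f,0).astype(float),(0,0),.7)
g1,g0=G("pics/wrist1.png"),G("pics/wrist0.png")
for V in ([(g1,p1,[(0,.01,.12),(1,.01,.03)])],[(g0,p0,[(1,.01,.115),(0,.01,.06)])],[(g1,p1,[(0,.01,.12),(1,.01,.03)]),(g0,p0,[(1,.01,.115),(0,.01,.06)])]):
    r=differential_evolution(score,[(.565,.59),(.055,.085),(-.05,.15)],args=(V,),seed=1,maxiter=40,popsize=12);print(np.round(r.x,4),r.fun)
x=r.x;A=x[:2];ims=[]
for f,p in (("pics/wrist1.png",p1),("pics/wrist0.png",p0)):
    im=cv2.resize(cv2.imread(f)[:270,150:380],None,fx=2,fy=2)
    for d,n in verts(A,x[2]):
        e=A+d*.13;q=[(proj(p,[*v,.07])-[150,0]+.5)*2 for v in (A+n*.008,e+n*.008,e-n*.008,A-n*.008)];cv2.polylines(im,[np.int32(q)],True,(0,0,255),1)
    ims.append(im[:,:390])
cv2.imwrite("pics/ov2.png",np.hstack(ims))
for d,n in verts(A,x[2]):print("end",A+d*.13,d)
E
```

```text
[0.62509598 0.16068504 0.38463459]
[0.5803 0.0725 0.0846] -151.21753032693692
[0.581  0.072  0.0635] -160.0
[0.5808 0.0718 0.059 ] -307.05312624518507
end [0.51897701 0.18621583] [-0.47530373  0.87982178]
end [ 0.53286628 -0.04901451] [-0.36846323 -0.92964232]
```

View pics/ov2.png

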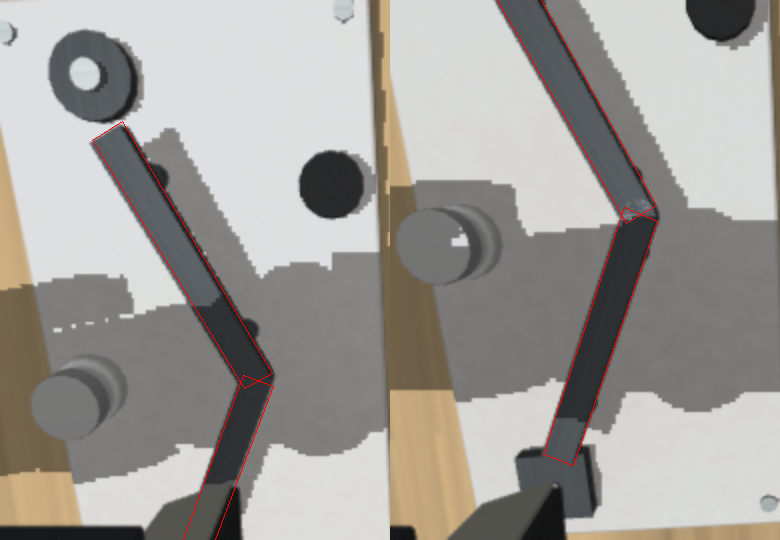

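Call:
move_arm(deltas=[[13,-13,10,0,0],[13,-13,10,0,0],[13,-13,10,0,0],[13,-13,15,0,0],[13,-13,15,0,0],[13,-13,15,0,0],[13,-13,15,0,0],[12,-13,15,0,0],[0,0,0,0,0],[0,0,0,0,0]])

```text
t: 2.93
position: [0.5202, 0.1831, 0.1401]
tool_rot: [[-0.001, 1.0, -0.001], [1.0, 0.001, -0.001], [-0.001, -0.001, -1.0]]
force: [0.5, 0.1, -0.2]
grip_width: 0.007
grip_force: 0.0
```

Run:
```python
from h import *
s=arm.observe();P=s["position"];print(s["t"],P,np.round(s["tool_rot"],4).tolist(),s["force"],s["grip_width"])
ims=[]
for c in("side","scene"):
    p=arm.read_camera(c);im=p["frame"][:,:,::-1].copy();u=proj(p,P-[0,0,.019]);print(c,u)
    x,y=int(u[0]),int(u[1]);o=im[max(0,y-50):y+80,max(0,x-65):x+65];ims.append(cv2.resize(o,(390,390),interpolation=cv2.INTER_CUBIC))
cv2.imwrite("pics/c1.png",np.hstack(ims))
```

```text
2.9333 [0.52021595 0.18313343 0.14006202] [[-0.0013, 1.0, -0.0014], [1.0, 0.0013, -0.0006], [-0.0006, -0.0014, -1.0]] [ 0.52473676  0.05018265 -0.17972147] 0.007437708632007537
side [325.03572296 239.00121547]
scene [357.35691533 159.94476567]
```

View pics/c1.png

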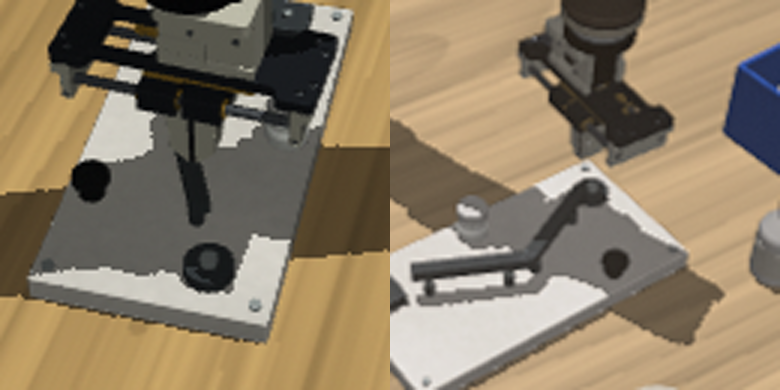

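Call:
move_arm(deltas=[[0,0,12,0,0],[0,0,12,0,0],[0,0,12,0,0],[0,0,8,0,0],[-1,0,2,0,0],[0,0,0,0,0],[0,0,0,0,0]])

```text
t: 3.62
position: [0.5217, 0.1817, 0.0951]
tool_rot: [[0.001, 1.0, 0.001], [1.0, -0.001, 0.0], [0.0, 0.001, -1.0]]
force: [-0.2, 0.1, 0.4]
grip_width: 0.002
grip_force: 0.0
```

Call:
move_arm(deltas=[[0,0,2,0,0],[0,0,2,0,0],[0,0,2,0,0],[0,0,2,0,0],[0,0,0,0,0],[0,0,0,0,0],[0,0,0,0,0]])

```text
t: 4.2
position: [0.5212, 0.1821, 0.0867]
tool_rot: [[-0.0, 1.0, 0.0], [1.0, 0.0, 0.0], [0.0, 0.0, -1.0]]
force: [1.2, 0.2, 1.0]
grip_width: 0.003
grip_force: 0.6
```

Call:
move_arm(deltas=[[0,0,2,0,0],[0,0,2,0,0],[0,0,0,0,0],[0,0,0,0,0],[0,0,0,0,0]])

```text
t: 4.62
position: [0.5212, 0.1821, 0.0826]
tool_rot: [[0.0, 1.0, 0.0], [1.0, -0.0, 0.0], [0.0, 0.0, -1.0]]
force: [0.9, -0.2, 3.5]
grip_width: 0.006
grip_force: 1.6
```

Run:
```python
from h import *
s=arm.observe();P=s["position"];print(s["t"],P,s["force"],s["moment"])
ims=[]
for c in("side","wrist"):
    p=arm.read_camera(c);im=p["frame"][:,:,::-1].copy();u=proj(p,P-[0,0,.019]);print(c,u)
    x,y=int(u[0]),int(u[1]);h=65 if c=="side" else 140
    o=im[max(0,y-h):y+h,max(0,x-h):x+h];ims.append(cv2.resize(o,(390,390),interpolation=cv2.INTER_CUBIC))
cv2.imwrite("pics/c2.png",np.hstack(ims))
```

```text
4.6167 [0.52119089 0.1820728  0.08262844] [ 0.90535358 -0.19245593  3.54135524] [ 0.0858041  -0.12258903  0.04721459]
side [325.32460844 255.82632535]
wrist [323.63796865 257.12044903]
```

View pics/c2.png

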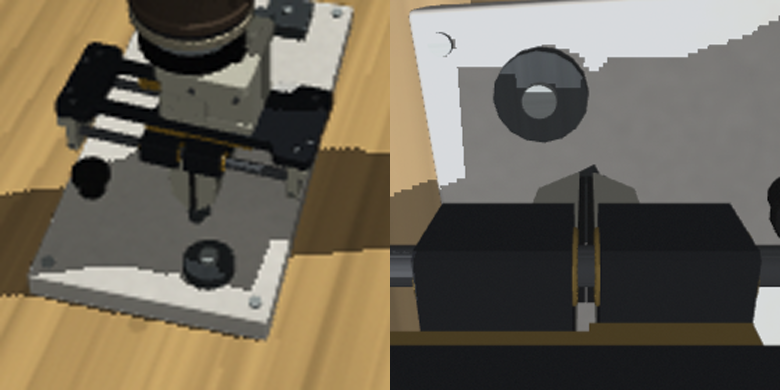

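Call:
move_arm(deltas=[[2,-1,0,0,0],[1,-0.5,0,0,0],[0,0,0,0,0],[-6,3.2,0,0,0],[-6,3.2,0,0,0],[-6,3.2,0,0,0],[-6,3.2,0,0,0],[-6,3.2,0,0,0],[-6,3.2,0,0,0],[-6,3.2,0,0,0]])

```text
t: 5.55
position: [0.5423, 0.1422, 0.0825]
tool_rot: [[0.0, 1.0, -0.0], [1.0, -0.0, 0.0], [0.0, -0.0, -1.0]]
force: [-0.4, 2.9, 3.4]
grip_width: 0.002
grip_force: 1.7
```

Call:
move_arm(deltas=[[-7,3.7,0,0,0],[-7,3.7,0,0,0],[-7,3.7,0,0,0],[-7,3.7,0,0,0],[-7,3.8,0,0,0],[-7,3.8,0,0,0],[-7,3.8,0,0,0],[-7,3.8,0,0,0],[-7,3.8,0,0,0],[-7,3.8,0,0,0]])

```text
t: 6.38
position: [0.5799, 0.0722, 0.0825]
tool_rot: [[0.0, 1.0, -0.0], [1.0, -0.0, -0.0], [-0.0, -0.0, -1.0]]
force: [-0.6, 2.1, 3.7]
grip_width: 0.004
grip_force: 1.7
```

Run:
```python
from fit import *
s=arm.observe();P=s["position"];print(s["t"],P,s["force"])
p=arm.read_camera("wrist");im=p["frame"][:,:,::-1].copy();zb=P[2]-.019
A=np.array([.5808,.0718])
for d,n in verts(A,.059):
    e=A+d*.13;cv2.polylines(im,[np.int32([proj(p,[*v,zb]) for v in (A+n*.008,e+n*.008,e-n*.008,A-n*.008)])],True,(0,0,255),1)
cv2.imwrite("pics/c3.png",im)
```

```text
6.3833 [0.57987052 0.07221405 0.08251856] [-0.61908052  2.06495297  3.65939549]
```

View pics/c3.png

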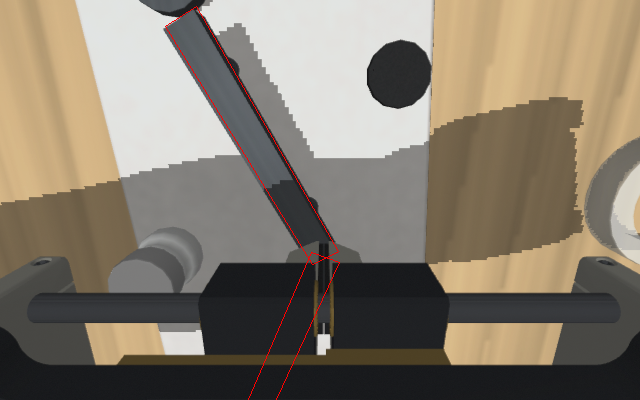

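Call:
move_arm(deltas=[[-7,-2.8,0,0,0],[-7,-2.8,0,0,0],[-7,-2.8,0,0,0],[-7,-2.8,0,0,0],[-7,-2.8,0,0,0],[-7,-2.8,0,0,0],[-7,-2.8,0,0,0],[-7,-2.8,0,0,0],[-7,-2.8,0,0,0],[-7,-2.8,0,0,0]])

```text
t: 7.27
position: [0.5512, 0.0023, 0.0825]
tool_rot: [[0.0, 1.0, -0.0], [1.0, -0.0, -0.0], [-0.0, -0.0, -1.0]]
force: [-0.2, 2.3, 3.2]
grip_width: 0.006
grip_force: 1.7
```

Run:
```python
from fit import *
s=arm.observe();P=s["position"];print(s["t"],P,s["force"])
ims=[]
for c in("side","scene"):
    p=arm.read_camera(c);zb=P[2]-.019
    for m in arm.mark_of(p,"bar_end_right")[:2]: print(c,round(m["p"],2),np.round(at_z(p,m["point"],zb),4))
    im=p["frame"][:,:,::-1].copy();e=proj(p,[.532,-.049,zb]);x,y=np.int32(e)
    cv2.circle(im,(x,y),1,(0,0,255),-1);ims.append(cv2.resize(im[y-50:y+50,x-50:x+50],(390,390),interpolation=cv2.INTER_CUBIC))
cv2.imwrite("pics/c4.png",np.hstack(ims))
```

```text
7.2667 [0.55115764 0.00226561 0.08251766] [-0.17791999  2.30230805  3.21635065]
scene 0.77 [ 0.5224 -0.0523  0.0635]
```

View pics/c4.png

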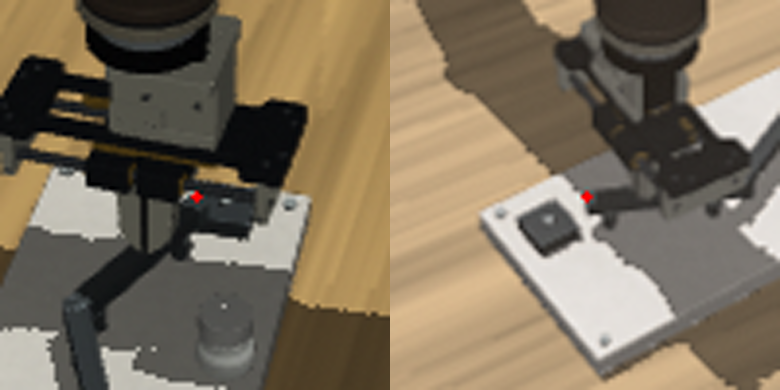

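Call:
move_arm(deltas=[[-7,-2.6,0,0,0],[-7,-2.6,0,0,0],[-7,-2.6,0,0,0],[-7,-2.6,0,0,0],[-7,-2.6,0,0,0],[-7,-2.6,0,0,0],[-5,-2,0,0,0],[0,0,0,0,0],[0,0,0,0,0],[0,0,0,0,0]])

```text
t: 8.3
position: [0.5335, -0.0449, 0.0824]
tool_rot: [[0.001, 1.0, -0.001], [1.0, -0.001, -0.001], [-0.001, -0.001, -1.0]]
force: [-1.0, -2.6, 3.2]
grip_width: 0.007
grip_force: 1.7
```

Run:
```python
from fit import *
s=arm.observe();P=s["position"];print(s["t"],P,s["force"])
ims=[]
for c in("side","scene"):
    p=arm.read_camera(c);x,y=np.int32(proj(p,P-[0,0,.019]))
    im=p["frame"][:,:,::-1];ims.append(cv2.resize(im[y-60:y+60,x-60:x+60],(390,390),interpolation=cv2.INTER_CUBIC))
cv2.imwrite("pics/c5.png",np.hstack(ims))
```

```text
8.3 [ 0.53348636 -0.04488511  0.08239549] [-0.95852066 -2.5795051   3.23873158]
```

View pics/c5.png

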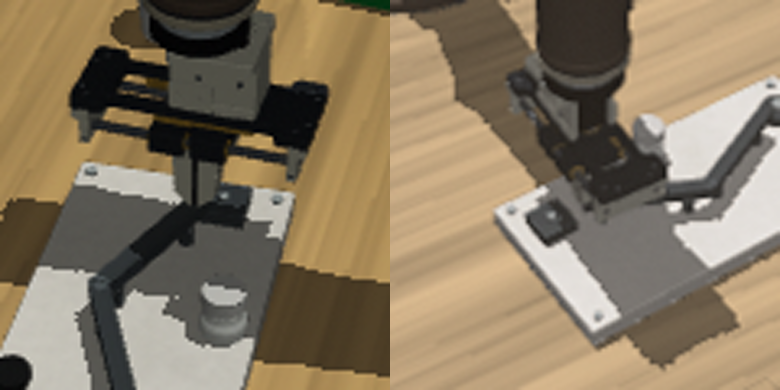

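The pictures show the fingertips resting on the bar end beside the square block, with the jar and stopper where they were. The force is 3.2 N.

```bash
python3 -c "
from plant import arm
print(arm.sign_off())"
```

```text
the job is handed in; nothing more can be done
None
```

The job is handed in: I traced the bar from the round-nut end around the point to the square-block end, pressed about 6.5 mm down at every reading (3.2–3.7 N), and the closed fingertips are still holding it there at 8.3 s.

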